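# Load the sauce carrier and hold it level

### The job

Stand the loose sauce pot upright in the empty place of the two-pot carrier while the carrier stands on the table, and let go of it. Then take the carrier by its grip bar, lift it straight up about 10 cm above the table with both pots standing in it, and finish holding it there, steady and level: do not put it down or let go. Never tip the carrier or a pot, and leave the other things alone.

Things in the scene. Friction and masses are not known exactly. Their poses are not given: they have to be found in the camera images.
- carrier: Loose steel carrier, 0.3 kg, 234 mm long (y), 74 wide (x), 140 high, at any yaw. Origin: centre of its underside; z up. Narrow tray, top 45 mm up, on two feet; at y = -80 and +80 mm a place 66 mm square inside a rim 4 mm thick, 7 mm high. In the middle a plate (6 mm in x, 36 in y) bears a black grip bar 12 mm wide (x), 50 long (y), 124 to 140 mm above the underside.
- carrier_grip (a point): Centre of the carrier's grip bar, 132 mm above the carrier's underside; grasp it from above with the fingers closing along the carrier's x (12 mm). Axes as the carrier's.
- place_free (a point): Centre of the floor of the carrier's empty place (the carrier's y = -80 mm), 45 mm above the table. Axes as the carrier's. The loose pot's underside goes here.
- place_taken (a point): Centre of the floor of the carrier's other place (the carrier's y = +80 mm), 45 mm above the table, where a pot stands from the start. Axes as the carrier's.
- pot_loose: Sauce pot alone on the table, white plastic with a flat grey lid, a plain cylinder 56 mm in diameter and 72 mm high, about 0.16 kg, rigid. Origin: centre of its underside; z up.
- pot_loaded: A pot of the same kind (56 mm in diameter, 72 mm high, about 0.16 kg) already standing in the carrier's taken place. Its top is 117 mm above the table. Origin: centre of its underside; z up.
- cup: Bystander: blue drinking cup, 76 mm in diameter at the rim, 90 mm high, standing on the table. Origin: centre of its underside.
- shaker: Bystander: glass shaker jar with a steel cap, 54 mm in diameter, 110 mm high, standing on the table. Origin: centre of its underside.
- spatula: Bystander: spatula lying flat on the table, 250 mm long along its x, handle to -x. Origin: at its middle, on its underside.
Things that resemble listed ones, but are neither listed nor needed, are in the scene too. Leave any orange look-alike of the carrier alone.

How it is judged:
On the way, in this order (a step that is already met when the one before it is completed fails the run):
1. both pots stand in the places of the carrier, which stands on the table, and neither is touched by the robot (horizontal distance between pot_loose and place_free below 0.008 m and z of pot_loose in the frame of place_free between -0.004 and 0.004 m and angle between the z axis of each of pot_loose, pot_loaded and the z axis of carrier, either way round below 0.06 rad and contact force between each of the fingers, the arm and pot_loose below 0.1 N and horizontal distance between pot_loaded and place_taken below 0.008 m and z of pot_loaded in the frame of place_taken between -0.004 and 0.004 m and contact force between each of the fingers, the arm and pot_loaded below 0.1 N and height (world z) of carrier below 0.006 m and angle between carrier's own z axis and vertical below 0.05 rad), for 0.2 s.
2. the carrier is lifted clear of the table, level, with both pots in it (horizontal distance between pot_loose and place_free below 0.008 m and z of pot_loose in the frame of place_free between -0.004 and 0.004 m and angle between the z axis of each of pot_loose, pot_loaded and the z axis of carrier, either way round below 0.06 rad and contact force between each of the fingers, the arm and pot_loose below 0.1 N and horizontal distance between pot_loaded and place_taken below 0.008 m and z of pot_loaded in the frame of place_taken between -0.004 and 0.004 m and contact force between each of the fingers, the arm and pot_loaded below 0.1 N and height (world z) of carrier above 0.03 m and angle between carrier's own z axis and vertical below 0.12 rad and contact force between the fingers and carrier above 1 N), for 0.2 s.
At the end, for the whole second after the job is handed in: Fingers hold the carrier 70 to 160 mm up, under 200 mm from its start, within 0.10 rad of level, under 0.03 m/s and 0.15 rad/s, touching no other object; each pot stands flat in its place (8 mm off-centre, 4 mm height, 0.06 rad), untouched by the robot (horizontal distance between pot_loose and place_free below 0.008 m and z of pot_loose in the frame of place_free between -0.004 and 0.004 m and angle between the z axis of each of pot_loose, pot_loaded and the z axis of carrier, either way round below 0.06 rad and contact force between each of the fingers, the arm and pot_loose below 0.1 N and horizontal distance between pot_loaded and place_taken below 0.008 m and z of pot_loaded in the frame of place_taken between -0.004 and 0.004 m and contact force between each of the fingers, the arm and pot_loaded below 0.1 N and height (world z) of carrier between 0.07 and 0.16 m and distance of carrier from where it was at the start of the episode below 0.2 m and angle between carrier's own z axis and vertical below 0.1 rad and linear speed of carrier below 0.03 m/s and angular speed of carrier below 0.15 rad/s and contact force between the fingers and carrier above 1 N and contact force between carrier and cup below 0.05 N and contact force between carrier and shaker below 0.05 N and contact force between carrier and spatula below 0.05 N); the arm keeps its last pose, push and grip.
It fails at once if the carrier is tipped more than 0.3 rad (angle between carrier's own z axis and vertical above 0.3 rad).
It fails at once if a pot is tipped more than 0.4 rad (angle between any of pot_loose, pot_loaded's own z axis and vertical above 0.4 rad).
It fails at once if the cup, shaker or spatula is moved more than 30 mm (distance of any of cup, shaker, spatula from where it was at the start of the episode above 0.03 m).
It also fails if it takes over 56 s, if anything falls off the work surface, if the arm or the gripper's body presses on something with over 40 N, if the wrist force passes 120 N, or if a joint passes its speed limit or range.

### The arm

A 7-joint arm with a two-finger parallel gripper is mounted at the origin on the work surface. World frame = base frame: x ahead of the robot, y to its left, z up, the work surface at z = 0. Lengths are in m, angles in rad, forces in N, time in s.
With the tool pointing down it reaches from about 0.425 to 1.025 m from the base axis. Payload 3.6 kg.
Tool frame: the origin (TCP) lies midway between the tips of the shut fingers; the grasp point (between the pads) lies behind it (bot.tcp_to_grasp is the z of the grasp point in the tool frame, in m); z points along the fingers, y is the direction in which the jaws open and shut (so a half turn about z gives the same grasp; the last joint's range is limited). The gripper opens to 85 mm and grips with 20 to 120 N. Pads are 22 mm wide; open, the fingers measure 114 mm over their backs; the gripper's body (76 mm by 85 mm) begins 54 mm behind the grasp point. The pads swing forward as they close: fully open they stand 13 mm farther back than shut.
Start: joints at [1.232, 0.591, 0.048, 1.609, -0.033, 0.943, -0.034], TCP at [0.176, -0.703, 0.231] pointing down, gripper open.
Joint ranges: [-2.69, 2.69], [-0.47, 2.24], [-1.27, 1.36], [0.19, 2.51], [-1.53, 4.68], [0.08, 2.07], [-3.09, 3.09]. Speed limits (rad/s): [2.57, 2.57, 3.14, 3.14, 3.14, 3.14, 3.14].

### API

Orientations are given as a unit quaternion [x, y, z, w].
In Python, from rig import bot gives the robot as it stands.
- The arm moves only by the tool carry_out, never from a script. Its argument "rows" is a list of rows, each an object with "claw": the closure, from -1 (fully open) to 1 (shut); "linear": the shift along the tool's x, y, z scaled (see below), a list of three; "angular": the turn, a rotation vector about the tool's x, y, z scaled (see below), a list of three. A call has 1 to 20 rows; each row is the pose to reach, as a shift and turn from the pose commanded when the call began, along the tool's axes at that moment; what a row does not reach only later rows make up. The controller multiplies each number of a shift by 0.6 m and each number of a turn by 90 degrees. A row lasts 1/12 s, in which the tool goes at most 41.7 mm and 7.16 degrees, less where a joint would pass 70% of its speed; a pose out of reach is approached as far as the arm can. A call with a number of a shift or a turn outside -1 to 1 is refused whole. A call with a gripper value outside its range is refused whole. The fingers move at their own pace and stop on an object; "grip_force" is the grip in N (left out, the last holds). Time passes only in rows, so rows that repeat a pose let the fingers close. It gives the time, the measured TCP pose, the force and the opening at its end, in the units of the state.
- bot.read_state(): the state, without advancing time (a new reading comes with each control period).
- bot.read_camera(name): name is "scene" or "top" or "wrist"; returns the picture (400x640x3 uint8, blue, green, red); there is no depth.
- bot.get_calibration(name): a dict with "vertical_fov" (degrees; the focal length in pixels is half the picture's height over the tangent of half this angle, whatever the lens; pixels are square), "cx", "cy" (the principal point, pixels), "k1" (the pictures are not rectified: a ray, as slopes to the right and down, at radius r is drawn at 1 + k1 r^2 times it, then the intrinsics apply), "R" (3x3) and "t" (3): a world point X has camera coordinates R X + t. Camera axes: x right, y down, z forward; pixel columns grow to the right and rows downward; lengths in m; the calibration is good to about 2 mm. A picture is of the moment at which its call begins: read the wrist's pose just before it. get_calibration takes no time and is no camera call; for the wrist camera it gives the pose at the moment of the call.
- bot.job_done(): hands the job in, once; it reports no verdict.
Trained networks look in the newest picture that a camera, given by its name, has taken for a name from the list of things; names that differ only in an ending like _2 or _b are one class to them, and where a whole thing is asked for, a point or a joint stands for the part that bears it (a point fixed in the world has none). Each returns a list of dicts, best first, with "p" (0 to 1); they miss things now and then, are a little off and sometimes report something else, mostly with a low value. They report only what shows in the picture. A call takes as long as a camera call. They do not tell look-alikes from the thing itself.
- bot.spot_in(query, camera): "bbox" ([centre column, centre row, width, height] in pixels, round what is visible of it).
The state is a dict: "t": time; "q": joint angles; "joint_vel": joint speeds; "joint_torque": joint torques, N m; "ee_pos": TCP position; "tcp_rot": TCP orientation; "wrist_force": force on the tool from outside, world axes, zero at the start; "moment": the same for the moment, N m; "opening": finger opening in m.
Only numpy, scipy, OpenCV 4.12 (cv2) and the standard library are available. Lean on these libraries where they do the work, as an engineer would, in place of code of your own. Each camera call takes 0.05 s, during which the arm holds its last target. There are 200 camera calls.

## Working session

There is one attempt and no reset: what is moved stays moved. The work goes in short steps, Python scripts to look and compute and a tool call to move; the robot and the scene stay as the last step left them, time stands still between calls to the robot, and variables do not carry over. Pictures are saved under pics/ and viewed, on a budget of 10 in all, crops included, one or two more only if the job needs it, and the job is handed in when it is done.

Besides the shell and the picture viewer there is one more tool, called after "Call:" as name(argument=value, ...) on one line, values as JSON. carry_out: Moves the arm, as the interface text tells. Its arguments: {"type":"object","properties":{"rows":{"type":"array","items":{"type":"object","properties":{"claw":{"type":"number"},"linear":{"type":"array","items":{"type":"number"}},"angular":{"type":"array","items":{"type":"number"}}}}},"grip_force":{"type":"number"}},"required":["rows"]}

```bash
ls; mkdir -p pics
cat > h.py <<'E'
import numpy as np, cv2
from scipy.spatial.transform import Rotation as Rn
from rig import bot
def intr(c,h=400):
    f=h/2/np.tan(np.radians(c["vertical_fov"])/2)
    return np.array([[f,0,c["cx"]],[0,f,c["cy"]],[0,0,1.]]),np.array([c["k1"],0,0,0,0.])
def proj(c,X):
    K,d=intr(c); r=cv2.Rodrigues(np.array(c["R"],float))[0]
    return cv2.projectPoints(np.array(X,float).reshape(-1,1,3),r,np.array(c["t"],float),K,d)[0].reshape(-1,2)
def back(c,uv,z):
    K,d=intr(c); R=np.array(c["R"]);t=np.array(c["t"])
    p=cv2.undistortPoints(np.array(uv,float).reshape(-1,1,2),K,d).reshape(-1,2)
    D=np.c_[p,np.ones(len(p))]@R; o=-R.T@t
    return o+D*((z-o[2])/D[:,2])[:,None]
E
python3 - <<'E'
from h import *
for n in ["top","scene"]:
    im=bot.read_camera(n); cv2.imwrite(f"pics/{n}0.png",im)
    c=bot.get_calibration(n); print(n,{k:np.round(v,3).tolist() for k,v in c.items()})
    for q,z in [("carrier",.06),("carrier_grip",.132),("pot_loose",.072),("cup",.09),("shaker",.11),("spatula",.0)]:
        for d in bot.spot_in(q,n): print(q,round(d["p"],2),np.round(d["bbox"]),back(c,d["bbox"][:2],z).round(3))
print(bot.read_state(),bot.tcp_to_grasp)
E
```

```text
pics
top {'vertical_fov': 57.999, 'cx': 315.378, 'cy': 202.269, 'k1': -0.061, 'R': [[0.004, -1.0, 0.013], [-0.998, -0.005, -0.067], [0.067, -0.013, -0.998]], 't': [0.097, 0.524, 1.301]}
carrier 0.92 [370. 254.  67.  27.] [[ 0.338 -0.092  0.06 ]]
carrier 0.79 [444. 140.  66.  41.] [[ 0.748 -0.368  0.06 ]]
carrier 0.74 [309. 195.  40.  65.] [[0.545 0.123 0.06 ]]
carrier 0.69 [175. 253.  24.  66.] [[0.34  0.592 0.06 ]]
carrier 0.59 [278. 272.  65.  26.] [[0.275 0.229 0.06 ]]
carrier_grip 0.92 [445. 141.  65.  41.] [[ 0.728 -0.344  0.132]]
carrier_grip 0.81 [306. 193.  36.  74.] [[0.548 0.132 0.132]]
carrier_grip 0.78 [372. 255.  70.  25.] [[ 0.342 -0.089  0.132]]
carrier_grip 0.69 [278. 272.  70.  30.] [[0.285 0.223 0.132]]
carrier_grip 0.62 [177. 256.  30.  66.] [[0.336 0.558 0.132]]
pot_loose 0.76 [409. 209.  19.  14.] [[ 0.497 -0.231  0.072]]
cup 0.57 [384. 138.  18.  27.] [[ 0.745 -0.142  0.09 ]]
shaker 0.79 [236. 211.  23.  14.] [[0.487 0.37  0.11 ]]
spatula 0.96 [320. 138.  16.  62.] [[0.768 0.082 0.   ]]
scene {'vertical_fov': 51.168, 'cx': 320.589, 'cy': 201.414, 'k1': -0.016, '
[... 947 characters left out ...]
{'t': 0.7, 'q': array([ 1.23145709,  0.59113457,  0.04841276,  1.60846003, -0.03328402,
        0.94268874, -0.03369415]), 'joint_vel': array([-0.00039607,  0.00259792,  0.00030159,  0.00045029, -0.00019127,
        0.0003637 , -0.00021582]), 'joint_torque': array([-5.68400483e-04, -5.48458958e+01,  1.54602461e+00, -1.98486239e+01,
        9.51613358e-03,  1.54020297e-03,  7.26176069e-06]), 'ee_pos': array([ 0.1764454 , -0.70323672,  0.23136504]), 'tcp_rot': array([ 9.92452514e-01,  1.22629540e-01, -1.13682228e-05,  6.04645815e-05]), 'wrist_force': array([-0.14232074,  0.19511694, -0.58959549]), 'moment': array([ 0.03330894,  0.03326062, -0.001307  ]), 'opening': 0.08510637377681034} -0.0187
```

Run:
```python
import cv2
a=cv2.imread("pics/top0.png")[95:305,150:490]; cv2.imwrite("pics/top_c.png",cv2.resize(a,(800,494),interpolation=cv2.INTER_CUBIC))
a=cv2.imread("pics/scene0.png")[120:310,140:540]; cv2.imwrite("pics/scene_c.png",cv2.resize(a,(800,380),interpolation=cv2.INTER_CUBIC))
```

```text
(no output)
```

View pics/top_c.png

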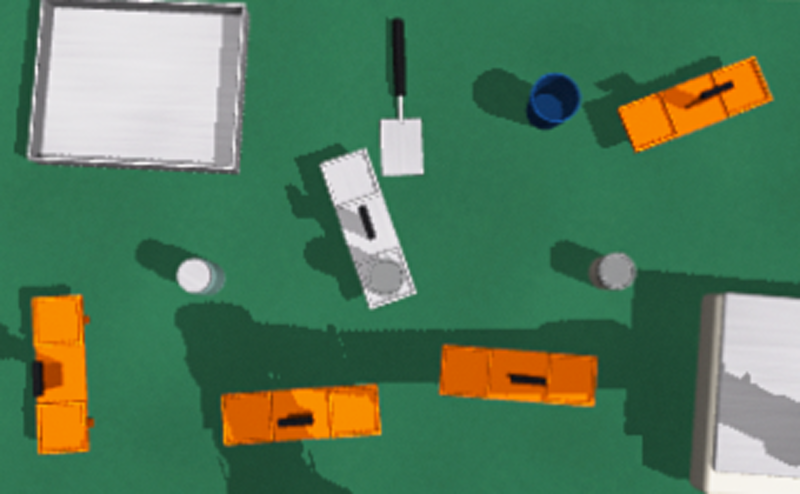

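View pics/scene_c.png

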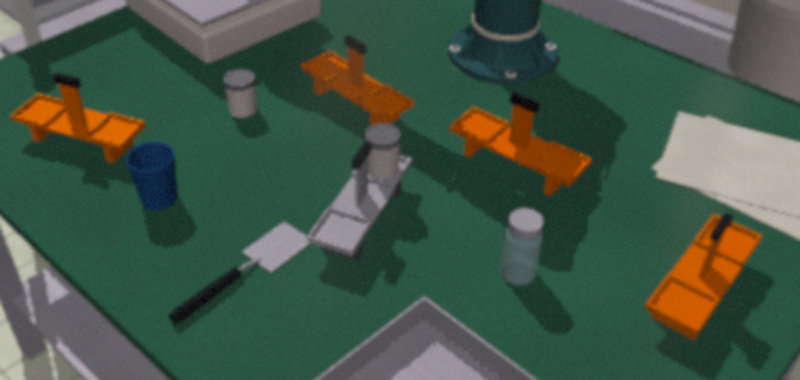

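Steel carrier: the only grey one, top (306,192), with a pot at its near end (313,212) and its empty place at (299,169). The four others, at top (370,254), (444,140), (278,272) and (175,253), are orange. The grey-lidded pot at top (410,210) is pot_loose; the white-capped one at (234,212) is the shaker. The enlarged crops confirm this.

```bash
cat >> h.py <<'E'
def rel(P,Rt):
    """linear/angular numbers from the present pose to target P, rotation Rt"""
    s=bot.read_state(); R0=Rn.from_quat(s["tcp_rot"])
    return (R0.inv().apply(np.array(P)-s["ee_pos"])/0.6).round(4),((R0.inv()*Rt).as_rotvec()/(np.pi/2)).round(4)
def down(yaw):  # tool down with jaw axis (tool y) along world yaw, the nearer half turn
    s=bot.read_state(); R0=Rn.from_quat(s["tcp_rot"]); best=None
    for k in (0,np.pi):
        y=np.array([np.cos(yaw+k),np.sin(yaw+k),0]);z=np.array([0,0,-1.]);x=np.cross(y,z)
        R=Rn.from_matrix(np.c_[x,y,z]); m=(R0.inv()*R).magnitude()
        if best is None or m<best[0]: best=(m,R)
    return best[1]
E
python3 - <<'E'
from h import *
ct=bot.get_calibration("top");cs=bot.get_calibration("scene");cw=bot.get_calibration("wrist")
f=lambda l:np.array(l)*.425+[150,95]
k=back(ct,f([[320,163],[367,149],[416,292],[371,308]]),.052); print(k.round(3),k.mean(0))
print("grip",back(ct,f([[367,222]]),.14),"pots",back(ct,f([[385,277],[614,270]]),[.117,.072]),"scene",back(cs,np.array([[382,133],[240,77],[363,154]])*.5+[140,120],np.array([.117,.072,.14])))
print("sizes",np.linalg.norm(k-np.roll(k,1,0),axis=1))
s=bot.read_state();R0=Rn.from_quat(s["tcp_rot"]).as_matrix()
R=np.array(cw["R"]);o=-R.T@cw["t"]; print("cam in tool",R0.T@(o-s["ee_pos"]),"axes",(R0.T@R.T).round(2).tolist(),cw["vertical_fov"],cw["k1"])
print(R0.round(2).tolist())
E
```

```text
[[0.657 0.205 0.052]
 [0.679 0.134 0.052]
 [0.461 0.058 0.052]
 [0.437 0.126 0.052]] [0.55833143 0.13076926 0.052     ]
grip [[0.55774709 0.13171047 0.14      ]] pots [[ 0.48114238  0.10581264  0.117     ]
 [ 0.49465954 -0.23733537  0.072     ]] scene [[ 0.48285066  0.1083921   0.117     ]
 [ 0.49316786 -0.23635658  0.072     ]
 [ 0.56259749  0.14303966  0.14      ]]
sizes [0.23351225 0.07469153 0.23004541 0.07193344]
cam in tool [ 0.08349742 -0.00112199 -0.14235637] axes [[0.0, -0.95, -0.32], [1.0, 0.0, -0.0], [0.0, -0.32, 0.95]] 61.23168175941707 -0.009446955013882326
[[0.97, 0.24, -0.0], [0.24, -0.97, -0.0], [-0.0, 0.0, -1.0]]
```

Run:
```python
from h import *
print(rel([.494,-.237,.2],down(np.radians(-70.5))))
```

```text
(array([ 0.7025, -0.6249,  0.0522]), array([ 0.0001,  0.    , -0.0601]))
```

Call:
carry_out(rows=[{"claw":-1,"linear":[0.05,-0.045,0.004],"angular":[0,0,-0.06]},{"claw":-1,"linear":[0.1,-0.09,0.01],"angular":[0,0,-0.06]},{"claw":-1,"linear":[0.15,-0.135,0.01],"angular":[0,0,-0.06]},{"claw":-1,"linear":[0.2,-0.18,0.015],"angular":[0,0,-0.06]},{"claw":-1,"linear":[0.25,-0.225,0.02],"angular":[0,0,-0.06]},{"claw":-1,"linear":[0.3,-0.27,0.02],"angular":[0,0,-0.06]},{"claw":-1,"linear":[0.35,-0.315,0.03],"angular":[0,0,-0.06]},{"claw":-1,"linear":[0.4,-0.36,0.03],"angular":[0,0,-0.06]},{"claw":-1,"linear":[0.45,-0.4,0.035],"angular":[0,0,-0.06]},{"claw":-1,"linear":[0.5,-0.445,0.04],"angular":[0,0,-0.06]},{"claw":-1,"linear":[0.55,-0.49,0.04],"angular":[0,0,-0.06]},{"claw":-1,"linear":[0.6,-0.535,0.05],"angular":[0,0,-0.06]},{"claw":-1,"linear":[0.65,-0.58,0.052],"angular":[0,0,-0.06]},{"claw":-1,"linear":[0.68,-0.605,0.052],"angular":[0,0,-0.06]},{"claw":-1,"linear":[0.7025,-0.625,0.052],"angular":[0,0,-0.06]},{"claw":-1,"linear":[0.7025,-0.625,0.052],"angular":[0,0,-0.06]},{"claw":-1,"linear":[0.7025,-0.625,0.052],"angular":[0,0,-0.06]}])

```text
t: 2.12
ee_pos: [0.4947, -0.236, 0.2003]
tcp_rot: [0.985, 0.171, 0.0, 0.0]
wrist_force: [-0.3, -0.1, 0.3]
opening: 0.0848
```

Run:
```python
from h import *
c=bot.get_calibration("wrist"); im=bot.read_camera("wrist"); s=bot.read_state(); print(s["ee_pos"],s["t"])
for d in bot.spot_in("pot_loose","wrist"): print(d)
a=np.linspace(0,2*np.pi,60)
for z,col in((.072,(0,0,255)),(0,(0,255,255))):
    P=np.c_[.494+.028*np.cos(a),-.237+.028*np.sin(a),0*a+z]
    cv2.polylines(im,[proj(c,P).round().astype(int)],True,col,1)
cv2.imwrite("pics/w1.png",im)
```

```text
[ 0.49369905 -0.2374311   0.20020228] 2.1667
{'bbox': [311.9, 183.9, 61.9, 79.9], 'p': 0.96}
```

View pics/w1.png

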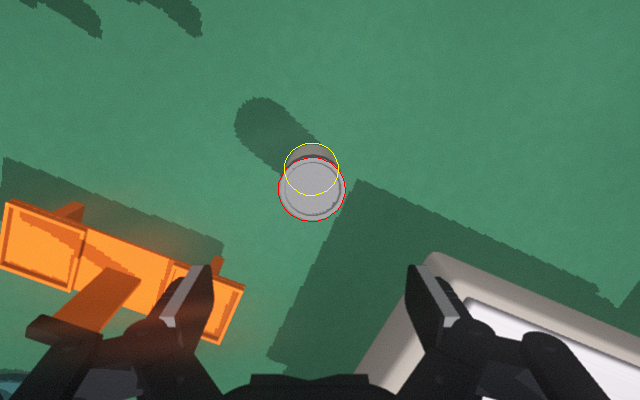

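The wrist picture shows the pot lid at (312,188), right inside the circle drawn from my estimate. The way down is clear.

Call:
carry_out(grip_force=40, rows=[{"claw":-1,"linear":[0,0,0.06],"angular":[0,0,0]},{"claw":-1,"linear":[0,0,0.12],"angular":[0,0,0]},{"claw":-1,"linear":[0,0,0.18],"angular":[0,0,0]},{"claw":-1,"linear":[0,0,0.23],"angular":[0,0,0]},{"claw":-1,"linear":[0,0,0.26],"angular":[0,0,0]},{"claw":-1,"linear":[0,0,0.278],"angular":[0,0,0]},{"claw":-1,"linear":[0,0,0.278],"angular":[0,0,0]},{"claw":-1,"linear":[0,0,0.278],"angular":[0,0,0]},{"claw":1,"linear":[0,0,0.278],"angular":[0,0,0]},{"claw":1,"linear":[0,0,0.278],"angular":[0,0,0]},{"claw":1,"linear":[0,0,0.278],"angular":[0,0,0]},{"claw":1,"linear":[0,0,0.278],"angular":[0,0,0]},{"claw":1,"linear":[0,0,0.278],"angular":[0,0,0]},{"claw":1,"linear":[0,0,0.278],"angular":[0,0,0]},{"claw":1,"linear":[0,0,0.278],"angular":[0,0,0]},{"claw":1,"linear":[0,0,0.278],"angular":[0,0,0]}])

```text
t: 3.55
ee_pos: [0.495, -0.2377, 0.035]
tcp_rot: [0.986, 0.169, 0.001, 0.001]
wrist_force: [-1.7, -1.4, 7.0]
opening: 0.055
```

Run:
```python
from h import *
print(rel([.51,.115,.26],down(np.radians(-70.5))))
```

```text
(array([ 0.2202, -0.5451, -0.3758]), array([ 0.0015, -0.0013, -0.0004]))
```

Call:
carry_out(rows=[{"claw":1,"linear":[0,0,-0.03],"angular":[0,0,0]},{"claw":1,"linear":[0,0,-0.08],"angular":[0,0,0]},{"claw":1,"linear":[0,0,-0.14],"angular":[0,0,0]},{"claw":1,"linear":[0,0,-0.2],"angular":[0,0,0]},{"claw":1,"linear":[0.01,-0.03,-0.26],"angular":[0,0,0]},{"claw":1,"linear":[0.03,-0.08,-0.31],"angular":[0,0,0]},{"claw":1,"linear":[0.055,-0.135,-0.35],"angular":[0,0,0]},{"claw":1,"linear":[0.08,-0.19,-0.375],"angular":[0,0,0]},{"claw":1,"linear":[0.1,-0.245,-0.375],"angular":[0,0,0]},{"claw":1,"linear":[0.12,-0.3,-0.375],"angular":[0,0,0]},{"claw":1,"linear":[0.145,-0.355,-0.375],"angular":[0,0,0]},{"claw":1,"linear":[0.165,-0.41,-0.375],"angular":[0,0,0]},{"claw":1,"linear":[0.19,-0.465,-0.375],"angular":[0,0,0]},{"claw":1,"linear":[0.205,-0.51,-0.375],"angular":[0,0,0]},{"claw":1,"linear":[0.22,-0.535,-0.375],"angular":[0,0,0]},{"claw":1,"linear":[0.22,-0.545,-0.375],"angular":[0,0,0]},{"claw":1,"linear":[0.22,-0.545,-0.375],"angular":[0,0,0]},{"claw":1,"linear":[0.22,-0.545,-0.375],"angular":[0,0,0]}])

```text
t: 5.05
ee_pos: [0.5086, 0.114, 0.2583]
tcp_rot: [0.986, 0.169, -0.0, 0.001]
wrist_force: [-0.2, -1.1, -1.2]
opening: 0.0551
```

```bash
cat >> h.py <<'E'
def carr(c,im,x,y,yaw,z0=0):
    """draw carrier model; yaw = that of the carrier's y axis"""
    ey=np.array([np.cos(yaw),np.sin(yaw)]);ex=np.array([ey[1],-ey[0]])
    w=lambda L:np.array([[*(np.array([x,y])+a*ex+b*ey),z+z0] for a,b,z in L])
    for L,col in [([(.037,-.117,.052),(.037,.117,.052),(-.037,.117,.052),(-.037,-.117,.052)],(0,0,255)),
      ([(.033,-.113,.052),(.033,-.047,.052),(-.033,-.047,.052),(-.033,-.113,.052)],(255,0,0)),
      ([(.006,-.025,.14),(.006,.025,.14),(-.006,.025,.14),(-.006,-.025,.14)],(0,255,255))]:
        cv2.polylines(im,[(proj(c,w(L))*16).round().astype(int)],True,col,1,cv2.LINE_AA,4)
    a=np.linspace(0,6.283,60)
    for b,col in((.08,(0,255,0)),):
        q=np.array([x,y])+b*ey
        cv2.polylines(im,[(proj(c,np.c_[q[0]+.028*np.cos(a),q[1]+.028*np.sin(a),0*a+.117+z0])*16).round().astype(int)],True,col,1,cv2.LINE_AA,4)
E
python3 - <<'E'
from h import *
c=bot.get_calibration("wrist"); im=bot.read_camera("wrist"); s=bot.read_state(); print(s["ee_pos"],s["t"],s["opening"],s["wrist_force"],Rn.from_quat(s["tcp_rot"]).as_matrix()[:,2])
cv2.imwrite("pics/w2raw.png",im)
carr(c,im,.558,.131,np.radians(199.5))
cv2.imwrite("pics/w2.png",im); np.savez("w2.npz",**{k:np.array(v) for k,v in c.items()})
E
```

```text
[0.50887068 0.11323937 0.2582167 ] 5.1 0.05501983854920506 [ 0.20198845  0.14254217 -1.35312201] [-6.21698896e-04 -1.47439024e-03 -9.99998720e-01]
```

View pics/w2.png

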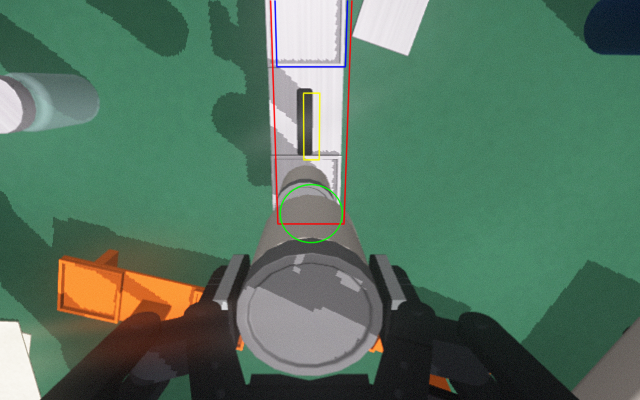

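Run:
```python
from h import *
im=cv2.imread("pics/w2raw.png"); c=dict(np.load("w2.npz"))
g=im.astype(int); sat=g.max(2)-g.min(2)
for r in range(2,180,16):
    m=np.where(sat[r,225:360]<28)[0]+225; 
    print(r,m[0],m[-1],len(m), np.abs(np.diff(sat[r,340:356])).argmax()+340)
d=((g.max(2)<55)[70:175,285:330]).astype(np.uint8); n,l,st,ce=cv2.connectedComponentsWithStats(d); print(st[1:]+np.array([285,70,0,0,0]),ce[1:]+[285,70])
cv2.imwrite("pics/w2c.png",cv2.resize(im[0:190,240:380],None,fx=4,fy=3.1,interpolation=cv2.INTER_CUBIC))
```

```text
2 264 345 82 345
18 265 359 84 345
34 264 359 90 344
50 265 344 80 344
66 266 343 78 343
82 267 343 77 342
98 269 342 74 342
114 269 342 74 341
130 266 341 73 341
146 264 340 74 340
162 270 341 72 341
178 271 340 70 340
[[298  95   1   1   1]
 [298 152   1   1   1]
 [300 153   1   1   1]
 [310 153   1   1   1]] [[298.  95.]
 [298. 152.]
 [300. 153.]
 [310. 153.]]
```

View pics/w2c.png

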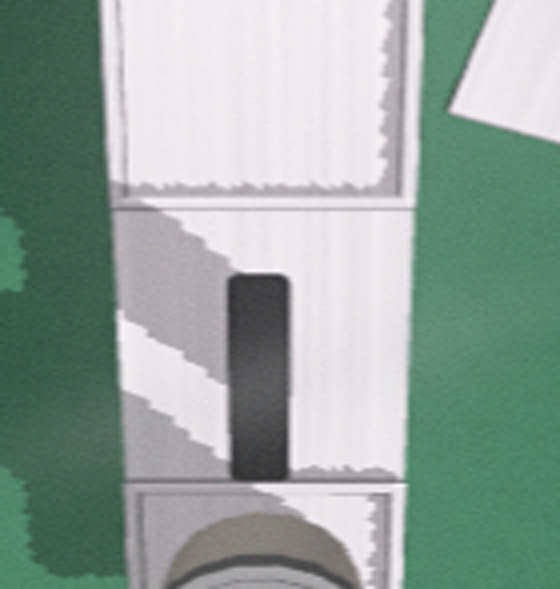

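Run:
```python
from h import *
from scipy.optimize import least_squares
c=dict(np.load("w2.npz"))
px=np.array([[264.5,2],[266,50],[268,98],[271.2,170],[345.7,2],[345,50],[342.8,98],[340.8,170],[307,67.4],[305,156.3],[297.2,122],[312.5,122],[305,88]])
z=np.array([.052]*8+[.050,.052,.14,.14,.14])
W=back(c,px,z)[:,:2]
lab=[(0,-.037)]*4+[(0,.037)]*4+[(1,-.043),(1,.043),(0,-.006),(0,.006),(1,-.025)]
def f(p,full=False):
    ey=np.array([np.cos(p[2]),np.sin(p[2])]);ex=np.array([ey[1],-ey[0]])
    L=np.c_[(W-p[:2])@ex,(W-p[:2])@ey]
    return np.array([L[i,k]-v for i,(k,v) in enumerate(lab)])
# sign of x side: decide
best=None
for sg in (1,-1):
    l0=lab; lab=[(k,v*sg if k==0 else v) for k,v in l0]
    r=least_squares(f,[.558,.131,np.radians(199.5)],loss="soft_l1",f_scale=.002); print(sg,r.x,np.degrees(r.x[2]),(f(r.x)*1e3).round(1))
    if best is None or r.cost<best.cost: best=r
    lab=l0
p=best.x; ey=np.array([np.cos(p[2]),np.sin(p[2])]); print("free",p[:2]-.08*ey,"taken",p[:2]+.08*ey)
# carried pot: lid ellipse centre from image at lid height
im=cv2.imread("pics/w2raw.png"); s=bot.read_state()
R=Rn.from_quat(s["tcp_rot"]); print("jaw yaw",np.degrees(np.arctan2(*R.as_matrix()[1::-1,1])), s["ee_pos"])
# predicted lid
x0,y0=s["ee_pos"][:2];a=np.linspace(0,6.283,9)[:-1]
print(proj(c,np.c_[x0+.028*np.cos(a+np.radians(19.5)),y0+.028*np.sin(a+np.radians(19.5)),0*a+s["ee_pos"][2]-.035+.072])[[0,2,4,6]])
```

```text
1 [0.56716332 0.12411026 4.34385191] 248.88438143755235 [-1.800e+00  2.900e+01  6.210e+01  1.173e+02 -1.240e+02 -9.380e+01
 -6.010e+01 -4.700e+00  7.200e+00 -2.390e+01  2.100e+01  1.500e+00
  1.000e-01]
-1 [0.55902201 0.13656036 3.48412807] 199.62583353165127 [ 0.1  0.4  0.3 -0.1  0.  -0.6  0.2  0.1 -0.3  0.7 -0.4  0.  -0.4]
free [0.63437449 0.16343046] taken [0.48366952 0.10969026]
jaw yaw -70.64356376182006 [0.50887068 0.11323937 0.2582167 ]
[[314.51704373 252.36236701]
 [239.6077714  318.96644928]
 [313.77797742 376.56840301]
 [388.62697231 318.95026488]]
```

Run:
```python
from h import *
for z in (.258,.12): print(rel([.634,.1608,z],down(np.radians(-70.37))))
```

```text
(array([ 2.23e-01, -5.70e-03,  1.00e-04]), array([ 0.0008,  0.0007, -0.003 ]))
(array([ 0.2233, -0.0059,  0.2301]), array([ 0.0008,  0.0007, -0.003 ]))
```

Call:
carry_out(rows=[{"claw":1,"linear":[0.04,-0.001,0],"angular":[0,0,0]},{"claw":1,"linear":[0.09,-0.002,0],"angular":[0,0,-0.003]},{"claw":1,"linear":[0.14,-0.003,0],"angular":[0,0,-0.003]},{"claw":1,"linear":[0.19,-0.005,0],"angular":[0,0,-0.003]},{"claw":1,"linear":[0.215,-0.006,0],"angular":[0,0,-0.003]},{"claw":1,"linear":[0.2233,-0.006,0],"angular":[0,0,-0.003]},{"claw":1,"linear":[0.2233,-0.006,0.03],"angular":[0,0,-0.003]},{"claw":1,"linear":[0.2233,-0.006,0.08],"angular":[0,0,-0.003]},{"claw":1,"linear":[0.2233,-0.006,0.13],"angular":[0,0,-0.003]},{"claw":1,"linear":[0.2233,-0.006,0.18],"angular":[0,0,-0.003]},{"claw":1,"linear":[0.2233,-0.006,0.215],"angular":[0,0,-0.003]},{"claw":1,"linear":[0.2233,-0.006,0.23],"angular":[0,0,-0.003]},{"claw":1,"linear":[0.2233,-0.006,0.23],"angular":[0,0,-0.003]},{"claw":1,"linear":[0.2233,-0.006,0.23],"angular":[0,0,-0.003]},{"claw":1,"linear":[0.2233,-0.006,0.23],"angular":[0,0,-0.003]}])

```text
t: 6.35
ee_pos: [0.6357, 0.1632, 0.1221]
tcp_rot: [0.985, 0.171, 0.001, -0.0]
wrist_force: [0.1, -0.7, -1.3]
opening: 0.0553
```

Run:
```python
from h import *
c=bot.get_calibration("wrist"); im=bot.read_camera("wrist"); s=bot.read_state(); print(s["ee_pos"],s["wrist_force"])
sc=bot.read_camera("scene"); tp=bot.read_camera("top")
cut=im[150:400,160:460]
o=np.zeros((550,800,3),np.uint8); o[:500,:]=0
o[:375,:450]=cv2.resize(cut,(450,375)); 
a=cv2.resize(sc[160:260,260:360],(350,350),interpolation=cv2.INTER_CUBIC);o[:350,450:]=a
b=cv2.resize(tp[150:230,270:350],None,fx=2.2,fy=2.2,interpolation=cv2.INTER_CUBIC);o[374:550,:176]=b
cv2.imwrite("pics/m3.png",o); print(rel([.634,.1608,.081],down(np.radians(-70.37))))
```

```text
[0.63585139 0.1635036  0.12233738] [-0.64080402 -0.10170048 -1.36880765]
(array([-0.0043,  0.0036,  0.0685]), array([ 0.0001, -0.002 ,  0.0013]))
```

View pics/m3.png

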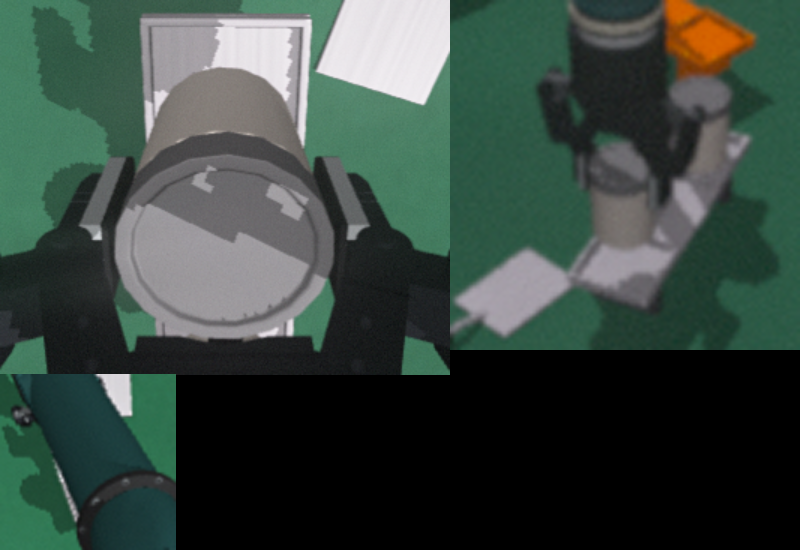

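Run:
```python
from h import *
E=[]
for i in range(8):
    bot.read_camera("wrist"); s=bot.read_state(); E.append(s["ee_pos"])
E=np.array(E); m=E.mean(0); print(m,E.std(0),s["t"])
c=bot.get_calibration("wrist"); 
k=back(c,[[254.7,160.7],[366.7,160.7],[254.7,160.7],[366.7,160.7]],np.array([.052]*4)); far=k[:2].mean(0)
print("width",np.linalg.norm(k[0]-k[1]),"far",far)
ey=np.array([np.cos(np.radians(199.63)),np.sin(np.radians(199.63))]); free=far[:2]+.037*ey
lid=back(c,[[310.,311.5]],m[2]+.037)[0]; l=back(c,[[236.7,311.5],[382,311.5]],m[2]+.037);print("lid",lid,"diam",np.linalg.norm(l[0]-l[1]),"free",free)
d=free-lid[:2]; ex=np.array([ey[1],-ey[0]]); print("along carrier y",d@ey,"x",d@ex)
```

```text
[0.63477726 0.16361941 0.12094938] [3.08404654e-04 7.29713446e-05 4.95520785e-04] 6.9
width 0.07108541325750779 far [0.66942449 0.17628693 0.052     ]
lid [0.63776673 0.16550924 0.15794938] diam 0.05378061201419223 free [0.63457487 0.16385697]
along carrier y 0.0035614286866133596 x -0.0004839465380458395
```

Run:
```python
from h import *
im=bot.read_camera("wrist"); c=bot.get_calibration("wrist"); z=bot.read_state()["ee_pos"][2]+.037
g=cv2.GaussianBlur(cv2.cvtColor(im,cv2.COLOR_BGR2GRAY),(3,3),0).astype(int)
print("col310",list(zip(range(150,400,1),g[150:400,305:316].mean(1).astype(int)))[0:18],g[190:275,305:316].mean(1).astype(int).tolist(),g[355:385,305:316].mean(1).astype(int).tolist())
print("row170",g[168:173].mean(0)[245:262].astype(int).tolist(),g[168:173].mean(0)[358:374].astype(int).tolist())
print("row310",g[308:313].mean(0)[225:250].astype(int).tolist(),g[308:313].mean(0)[372:395].astype(int).tolist())
m=bot.read_state()["ee_pos"]; a=np.radians(19.6)
u=np.array([np.cos(a),np.sin(a),0]);v=np.array([np.sin(a),-np.cos(a),0]);L=np.array([m[0],m[1],z])
print("pred lid far,near,left,right",proj(c,[L+.028*u,L-.028*u,L-.028*v,L+.028*v]).round(1).tolist(), "bottom far",proj(c,[L+.028*u-[0,0,.072]]).round(1).tolist())
F=np.array([.63437,.16343,.052]); print("pred rim far outer/inner L R",proj(c,[F+.037*u-.037*v,F+.037*u+.037*v,F+.033*u]).round(1).tolist())
```

```text
col310 [(150, np.int64(82)), (151, np.int64(82)), (152, np.int64(82)), (153, np.int64(82)), (154, np.int64(81)), (155, np.int64(82)), (156, np.int64(86)), (157, np.int64(100)), (158, np.int64(112)), (159, np.int64(112)), (160, np.int64(129)), (161, np.int64(175)), (162, np.int64(211)), (163, np.int64(218)), (164, np.int64(216)), (165, np.int64(214)), (166, np.int64(213)), (167, np.int64(219))] [227, 228, 228, 226, 205, 162, 133, 127, 128, 127, 127, 127, 127, 126, 127, 127, 127, 127, 127, 127, 127, 126, 127, 127, 127, 127, 127, 127, 126, 127, 126, 126, 125, 125, 125, 125, 126, 125, 125, 124, 124, 125, 125, 125, 124, 125, 127, 122, 99, 79, 73, 73, 73, 72, 72, 72, 72, 72, 72, 72, 72, 73, 83, 101, 111, 110, 107, 106, 105, 105, 103, 99, 91, 87, 95, 103, 105, 105, 105, 105, 105, 105, 105, 104, 104] [155, 154, 154, 154, 154, 154, 152, 146, 132, 113, 102, 105, 122, 140, 150, 152, 152, 151, 152, 142, 105, 55, 29, 27, 28, 30, 32, 31, 30, 29]
row170 [76, 77, 77, 77, 77, 77, 76, 76, 84, 112, 141, 154, 154, 149, 131, 113, 121] [167, 166, 158, 135, 122, 151, 198, 223, 230, 228, 204, 161, 128, 119, 120, 120]
row310 [111, 108, 93, 71, 61, 60, 57, 51, 46, 44, 54, 86, 124, 144, 147, 148, 149, 150, 150, 152, 154, 151, 140, 132, 138] [90, 96, 100, 102, 102, 102, 102, 102, 101, 94, 71, 45, 32, 32, 35, 38, 40, 40, 48, 63, 76, 79, 80]
pred lid far,near,left,right [[312.5, 252.3], [311.5, 376.6], [237.4, 318.6], [386.5, 319.2]] bottom far [[311.4, 190.3]]
pred rim far outer/inner L R [[252.9, 161.0], [369.5, 161.4], [311.2, 167.3]]
```

Call:
carry_out(rows=[{"claw":1,"linear":[-0.001,0.0025,0.01],"angular":[0,0,0]},{"claw":1,"linear":[-0.001,0.0025,0.025],"angular":[0,0,0]},{"claw":1,"linear":[-0.001,0.0025,0.04],"angular":[0,0,0]},{"claw":1,"linear":[-0.001,0.0025,0.052],"angular":[0,0,0]},{"claw":1,"linear":[-0.001,0.0025,0.06],"angular":[0,0,0]},{"claw":1,"linear":[-0.001,0.0025,0.064],"angular":[0,0,0]},{"claw":1,"linear":[-0.001,0.0025,0.064],"angular":[0,0,0]},{"claw":1,"linear":[-0.001,0.0025,0.064],"angular":[0,0,0]}])

```text
t: 7.62
ee_pos: [0.6345, 0.162, 0.0817]
tcp_rot: [0.985, 0.172, 0.0, -0.0]
wrist_force: [0.6, 0.3, -2.7]
opening: 0.055
```

Run:
```python
from h import *
E=[];F=[]
for i in range(5):
    im=bot.read_camera("wrist"); s=bot.read_state(); E.append(s["ee_pos"]);F.append(s["wrist_force"])
print(np.mean(E,0),np.mean(F,0),s["opening"])
cv2.imwrite("pics/w4.png",im[130:400,140:480])
```

```text
[0.63475755 0.16199992 0.08224212] [ 0.42619493  0.28976554 -1.38776926] 0.055239405046860986
```

View pics/w4.png

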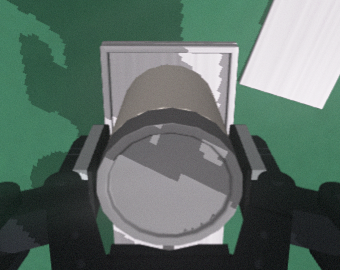

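Call:
carry_out(rows=[{"claw":1,"linear":[0,0,0.0015],"angular":[0,0,0]},{"claw":1,"linear":[0,0,0.0025],"angular":[0,0,0]},{"claw":1,"linear":[0,0,0.0035],"angular":[0,0,0]},{"claw":1,"linear":[0,0,0.0035],"angular":[0,0,0]},{"claw":1,"linear":[0,0,0.0035],"angular":[0,0,0]}])

```text
t: 8.28
ee_pos: [0.6345, 0.1618, 0.0801]
tcp_rot: [0.985, 0.172, 0.0, 0.0]
wrist_force: [-0.8, -0.1, 2.2]
opening: 0.0552
```

Call:
carry_out(rows=[{"claw":0.2,"linear":[0,0,0],"angular":[0,0,0]},{"claw":-0.2,"linear":[0,0,0],"angular":[0,0,0]},{"claw":-0.6,"linear":[0,0,0],"angular":[0,0,0]},{"claw":-1,"linear":[0,0,0],"angular":[0,0,0]},{"claw":-1,"linear":[0,0,0],"angular":[0,0,0]},{"claw":-1,"linear":[0,0,0],"angular":[0,0,0]},{"claw":-1,"linear":[0,0,0],"angular":[0,0,0]},{"claw":-1,"linear":[0,0,-0.03],"angular":[0,0,0]},{"claw":-1,"linear":[0,0,-0.08],"angular":[0,0,0]},{"claw":-1,"linear":[0,0,-0.14],"angular":[0,0,0]},{"claw":-1,"linear":[0,0,-0.2],"angular":[0,0,0]},{"claw":-1,"linear":[-0.02,0,-0.26],"angular":[0,0,0]},{"claw":-1,"linear":[-0.07,0,-0.28],"angular":[0,0,0]},{"claw":-1,"linear":[-0.12,0,-0.28],"angular":[0,0,0]},{"claw":-1,"linear":[-0.15,0,-0.28],"angular":[0,0,0]},{"claw":-1,"linear":[-0.16,0,-0.28],"angular":[0,0,0]},{"claw":-1,"linear":[-0.16,0,-0.28],"angular":[0,0,0]},{"claw":-1,"linear":[-0.16,0,-0.28],"angular":[0,0,0]}])

```text
t: 9.78
ee_pos: [0.545, 0.1298, 0.248]
tcp_rot: [0.985, 0.172, 0.001, -0.0]
wrist_force: [0.3, 0.4, 0.2]
opening: 0.0853
```

Run:
```python
from h import *
E=[]
for i in range(5):
    im=bot.read_camera("wrist"); s=bot.read_state(); E.append(s["ee_pos"])
m=np.mean(E,0);print(m,s["t"],s["opening"])
c=bot.get_calibration("wrist")
cv2.imwrite("pics/w5raw.png",im);np.savez("w5.npz",**{k:np.array(v) for k,v in c.items()})
carr(c,im,.559,.1366,np.radians(199.63))
a=np.linspace(0,6.283,60)
cv2.polylines(im,[(proj(c,np.c_[.6344+.028*np.cos(a),.1634+.028*np.sin(a),0*a+.117])*16).round().astype(int)],True,(0,255,0),1,cv2.LINE_AA,4)
cv2.imwrite("pics/w5.png",cv2.resize(im[0:340,150:470],None,fx=1.7,fy=1.7,interpolation=cv2.INTER_CUBIC))
```

```text
[0.54540154 0.13004525 0.24766251] 10.0333 0.08521514203204753
```

View pics/w5.png

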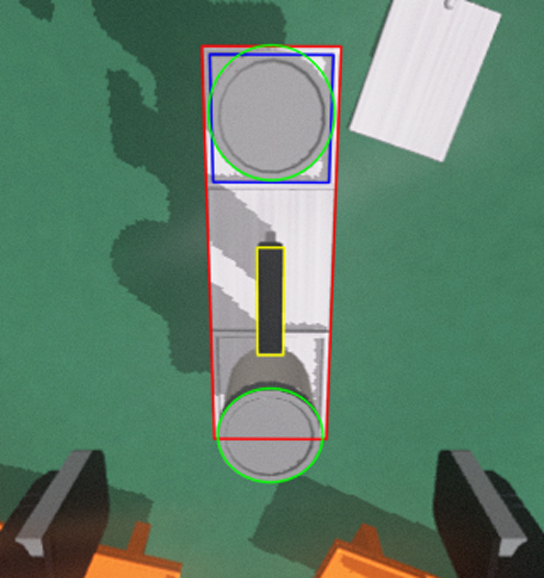

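The loose pot stands centred in the free place: its lid sits on the predicted circle at crop (271,115), inside the rim. The taken pot at crop (270,437) and the bar at (270,300) also match the model. The carrier hasn't moved, so next I grasp the bar.

Call:
carry_out(grip_force=80, rows=[{"claw":-1,"linear":[0.025,0,0.01],"angular":[0,0,0]},{"claw":-1,"linear":[0.025,0,0.05],"angular":[0,0,0]},{"claw":-1,"linear":[0.025,0,0.1],"angular":[0,0,0]},{"claw":-1,"linear":[0.025,0,0.15],"angular":[0,0,0]},{"claw":-1,"linear":[0.025,0,0.19],"angular":[0,0,0]},{"claw":-1,"linear":[0.025,0,0.215],"angular":[0,0,0]},{"claw":-1,"linear":[0.025,0,0.226],"angular":[0,0,0]},{"claw":-1,"linear":[0.025,0,0.226],"angular":[0,0,0]},{"claw":-1,"linear":[0.025,0,0.226],"angular":[0,0,0]},{"claw":0,"linear":[0.025,0,0.226],"angular":[0,0,0]},{"claw":0.3,"linear":[0.025,0,0.226],"angular":[0,0,0]},{"claw":0.5,"linear":[0.025,0,0.226],"angular":[0,0,0]},{"claw":0.6,"linear":[0.025,0,0.226],"angular":[0,0,0]},{"claw":0.7,"linear":[0.025,0,0.226],"angular":[0,0,0]},{"claw":0.8,"linear":[0.025,0,0.226],"angular":[0,0,0]},{"claw":0.9,"linear":[0.025,0,0.226],"angular":[0,0,0]},{"claw":1,"linear":[0.025,0,0.226],"angular":[0,0,0]},{"claw":1,"linear":[0.025,0,0.226],"angular":[0,0,0]},{"claw":1,"linear":[0.025,0,0.226],"angular":[0,0,0]}])

```text
t: 11.62
ee_pos: [0.5582, 0.135, 0.1126]
tcp_rot: [0.985, 0.172, 0.0, -0.0]
wrist_force: [-2.4, 0.7, 6.0]
opening: 0.0104
```

Run:
```python
from h import *
E=[];F=[];M=[]
for i in range(4):
    im=bot.read_camera("scene"); s=bot.read_state(); E.append(s["ee_pos"]);F.append(s["wrist_force"]);M.append(s["moment"])
print(np.mean(E,0),np.mean(F,0),np.mean(M,0),s["opening"],s["t"])
```

```text
[0.55818406 0.13496597 0.11263179] [-1.72244187  1.05528508  5.76678015] [ 0.1842593   0.331151   -0.10067326] 0.011020613916349549 11.8167
```

Call:
carry_out(rows=[{"claw":1,"linear":[0,0,-0.003],"angular":[0,0,0]},{"claw":1,"linear":[0,0,-0.009],"angular":[0,0,0]},{"claw":1,"linear":[0,0,-0.018],"angular":[0,0,0]},{"claw":1,"linear":[0,0,-0.03],"angular":[0,0,0]},{"claw":1,"linear":[0,0,-0.044],"angular":[0,0,0]},{"claw":1,"linear":[0,0,-0.058],"angular":[0,0,0]},{"claw":1,"linear":[0,0,-0.072],"angular":[0,0,0]},{"claw":1,"linear":[0,0,-0.086],"angular":[0,0,0]},{"claw":1,"linear":[0,0,-0.1],"angular":[0,0,0]},{"claw":1,"linear":[0,0,-0.114],"angular":[0,0,0]},{"claw":1,"linear":[0,0,-0.128],"angular":[0,0,0]},{"claw":1,"linear":[0,0,-0.141],"angular":[0,0,0]},{"claw":1,"linear":[0,0,-0.152],"angular":[0,0,0]},{"claw":1,"linear":[0,0,-0.161],"angular":[0,0,0]},{"claw":1,"linear":[0,0,-0.167],"angular":[0,0,0]},{"claw":1,"linear":[0,0,-0.17],"angular":[0,0,0]},{"claw":1,"linear":[0,0,-0.17],"angular":[0,0,0]},{"claw":1,"linear":[0,0,-0.17],"angular":[0,0,0]},{"claw":1,"linear":[0,0,-0.17],"angular":[0,0,0]},{"claw":1,"linear":[0,0,-0.17],"angular":[0,0,0]}])

```text
t: 13.48
ee_pos: [0.5578, 0.1344, 0.2137]
tcp_rot: [0.985, 0.172, -0.001, 0.0]
wrist_force: [-0.0, -1.1, -6.0]
opening: 0.011
```

Run:
```python
from h import *
E=[];F=[];M=[]
for i in range(4):
    im=bot.read_camera("scene"); s=bot.read_state(); E.append(s["ee_pos"]);F.append(s["wrist_force"]);M.append(s["moment"])
w=bot.read_camera("wrist")
print(np.mean(E,0),np.ptp(E,0),np.mean(F,0),np.mean(M,0),s["opening"],s["t"])
o=np.zeros((480,800,3),np.uint8); o[:,:400]=cv2.resize(im[120:270,250:375],(400,480),interpolation=cv2.INTER_CUBIC)
o[:,400:]=cv2.resize(w[:,150:483],(400,480)); cv2.imwrite("pics/l6.png",o)
```

```text
[0.55798706 0.1344375  0.21386816] [1.44859826e-04 5.01956593e-05 2.00809962e-04] [ 0.30670278  0.03987134 -5.50111481] [ 0.00808204  0.00158118 -0.01561727] 0.010825241055717744 13.6833
```

View pics/l6.png

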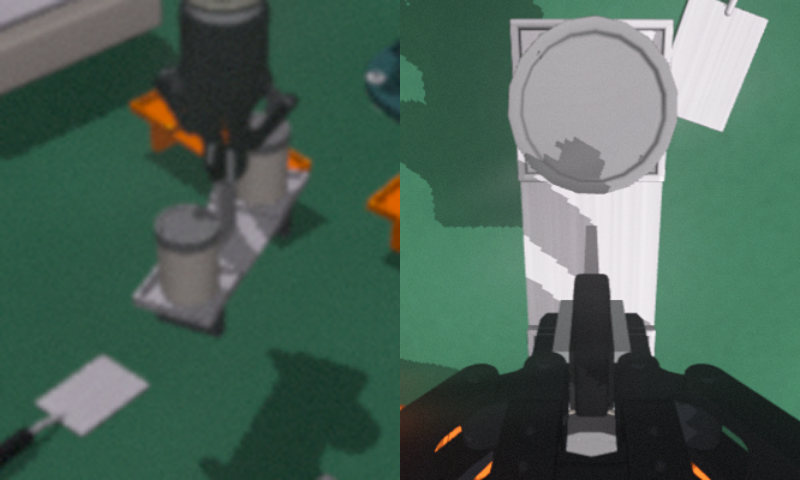

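The carrier hangs level about 101 mm up, with both pots standing in it: scene crop (190,260) and (262,165). It weighs about 6 N with almost no moment, and it's clear of the table and the spatula.

```bash
python3 -c "
from rig import bot
print(bot.job_done())"
```

```text
the job is handed in; nothing more can be done
None
```

I put the loose pot in the steel carrier's empty place, let go of it, then gripped the bar at 80 N and lifted the carrier straight up. The job was handed in at about 13.7 s with the carrier held there; no verdict is reported.

**Last checks:** The tool had risen about 101 mm and stayed still to within 0.2 mm. The wrist force was about 5.5–6 N, against roughly 6.1 N expected for the carrier and two pots. The moment was about 0, and the pictures show the carrier level with both pots standing in it, clear of the spatula.

**Disagreements:**
- The top and wrist cameras differed by up to about 5 mm on where the carrier stood. I went by the wrist camera, corrected by about 1.5 mm.
- Single TCP readings scattered by 1–2 mm, so I averaged them.
- While I carried the pot, its lower edge appeared about 2.5 mm off the prediction, from a bevel or a slight tilt. After release its lid sat on the predicted circle.

I viewed 8 pictures.

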